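Find the bowed box lid by rocking and set it aside

TASK

One of the three little wooden box lids on the stone slab is bowed underneath and rocks. Where they lie, gently press lids down with a fingertip at the near end and then at the far end, holding each for a moment, until you have found the one that tips both ways; then lay that one down in the cardboard tray, handle up and without dropping it, and leave the other two lids and everything else where they are.

Things in the scene. Friction and masses are not known exactly. Their poses are not given: they have to be found in the camera images.
- lid_a_grip (a point): One of three lids alike from above, loose on the slab: wooden board 120 (x) x 70 (y) x 12 mm, flat level top, with a bar handle 44 (x) x 14 (y) x 24 mm high on its middle. The point is the handle's centre, 24 mm above the lid's underside, 12 mm above the board's top; x runs along the lid and handle from its near end to its far end, z up. 0.09 to 0.19 kg.
- lid_b_grip (a point): Another of the three lids, same sizes and point. Any of the three may be the bowed one: it stands level on a flat 24 mm wide strip across its middle, its underside rising to 3.5 mm above the slab at both ends. The other two are flat underneath and cannot tip.
- lid_c_grip (a point): The last of the three lids, same sizes and point. Whichever is bowed tips 0.07 rad under less than 1 N pressed 50 mm from its middle, until that end meets the slab, and tips back when let go. More than 20 N on the slab spoils a lid.
- slab_top (a point): Polished stone slab, 260 (x) x 340 (y) x 20 mm high, on a fixed 8 mm rubber mat 10 mm wider all round; it stays in place but gives downward about 1 mm per 8 N of press. The three lids lie on it side by side along its y. The point is the centre of its flat top face, 28 mm above the table.
- tray_in (a point): Fixed shallow open cardboard tray, outside 180 (x) x 120 (y) x 30 mm high, walls and floor 4 mm; the point is the centre of its inner floor, x along its long side. Empty at the start; a lid lies in it with 26 mm to spare at each end and 21 mm at each side.
- felt_ring: Small dark ring, 28 mm across, 8 mm high, lying on the far margin of the slab; leave it. Origin at the centre of its underside.
- cap: White bottle cap, 22 mm across, 12 mm high, on the near margin of the slab; leave it. Origin at the centre of its underside.
- glue: White glue bottle, 44 mm across, 130 mm high, beyond the slab; leave it. Origin at the centre of its underside.
- tape: Roll of tape lying flat, 90 mm across, 20 mm high; leave it. Origin at the centre of its underside.
- scissors: Scissors lying right of the slab, about 165 mm long, 10 mm high; leave them.
- stick: Flat wooden stick, 110 x 12 x 4 mm, right of the slab and nearer the robot; leave it.
- brush_cup: White cup, 70 mm across, 90 mm high, beyond the tray; leave it. Origin at the centre of its underside.

How it is judged (in metres and radians):
On the way, in this order (a step that is already met when the one before it is completed fails the run):
1. the bowed lid, on the slab, is held tipped with its near end down by the fingers (tilted over 0.03 rad) (angle between lid_b_grip's own x axis and vertical below 1.5408 rad and contact force between the fingers and lid_b above 0.3 N and contact force between slab and lid_b above 0.5 N), for 0.2 s.
2. then it is held tipped with its far end down in the same way (angle between lid_b_grip's own x axis and vertical above 1.6008 rad and contact force between the fingers and lid_b above 0.3 N and contact force between slab and lid_b above 0.5 N), for 0.2 s.
At the end, for the whole second after the job is handed in: The bowed lid lies flat on the floor of the tray, handle up (within 0.12 rad), its centre within 40 mm (lengthwise) and 35 mm (crosswise) of the tray's centre, at rest and released; the two flat lids still lie flat on the slab (x of lid_b_grip in the frame of tray_in between -0.04 and 0.04 m and y of lid_b_grip in the frame of tray_in between -0.035 and 0.035 m and z of lid_b_grip in the frame of tray_in between 0.018 and 0.032 m and angle between lid_b_grip's own z axis and vertical below 0.12 rad and contact force between tray and lid_b above 0.3 N and linear speed of lid_b below 0.02 m/s and contact force between slab and lid_a above 0.3 N and angle between each of lid_a_grip, lid_c_grip's own z axis and vertical below 0.05 rad and contact force between slab and lid_c above 0.3 N); the robot touches nothing.
It fails at once if a lid is pressed onto the slab with more than 20 N (contact force between slab and lid_a above 20 N or contact force between slab and lid_b above 20 N or contact force between slab and lid_c above 20 N).
It fails at once if a flat lid is moved by more than 25 mm (distance of any of lid_a_grip, lid_c_grip from where it was at the start of the episode above 0.025 m).
It fails at once if the bowed lid is let go in the air more than 15 mm above its place in the tray (horizontal distance between lid_b_grip and tray_in below 0.12 m and z of lid_b_grip in the frame of tray_in above 0.039 m and contact force between anything else and lid_b below 0.05 N).
It fails at once if another thing on the table is moved by more than 30 mm (distance of any of felt_ring, cap, glue, tape, scissors, stick, brush_cup from where it was at the start of the episode above 0.03 m).
It also fails if it takes over 72 s, if anything falls off the work surface, if the arm or the gripper's body presses on something with over 40 N, if the wrist force passes 120 N, or if a joint passes its speed limit or range.

ROBOT

A 6-joint arm with a two-finger parallel gripper is mounted at the origin on the work surface. World frame = base frame: x ahead of the robot, y to its left, z up, the work surface at z = 0. Lengths are in mm, angles in degrees, forces in N, time in s.
With the tool pointing down it reaches from about 350 to 725 mm from the base axis. Payload 4.3 kg.
Tool frame: the origin (TCP) lies at the very end of the fingers, on their centre line; the grasp point (between the pads) lies 19 mm behind it (ctrl.grip_point_offset is the distance from the TCP to the grasp point, in mm); z points along the fingers, y is the line along which they close (so a half turn about z gives the same grasp; the last joint's range is limited). The gripper opens to 85 mm and grips with 20 to 120 N. Pads are 22 mm wide; open, the fingers measure 114 mm over their backs; the gripper's body (76 mm by 85 mm) begins 54 mm behind the grasp point. The pads swing forward as they close: fully open they stand 13 mm farther back than shut.
Start: joints at [61.805, 21.618, 4.641, 73.018, 0, 83.68], TCP at [214.251, 533.636, 196.429] pointing down, gripper open.
Joint ranges: [-156.06, 156.06], [-48.1, 94.91], [-58.44, 69.94], [-101.28, 121.22], [-78.64, 73.56], [-180, 180]. Speed limits (degrees/s): [147.25, 147.25, 180, 180, 180, 180].

INTERFACE

Orientations are given as a 3x3 rotation matrix whose columns are the frame's x, y, z axes.
In Python, from cell import ctrl, capture, finder gives the robot as it stands.
- The arm moves only by the tool jog_arm, never from a script. Its argument "motion" is a list of rows, each a list of 5 numbers: the opening, from 0 (shut) to 1 (fully open), then the shift along the tool's x, y, z in m, then the turn about the tool's z in degrees. A call has 1 to 5 rows; each row is the pose to reach, as a shift and turn from the pose commanded when the call began, along the tool's axes at that moment; what a row does not reach only later rows make up. A row lasts 1/12 s, in which the tool goes at most 41.7 mm and 7.16 degrees, less where a joint would pass 70% of its speed; a pose out of reach is approached as far as the arm can. A call with a gripper value outside its range is refused whole. The fingers move at their own pace and stop on an object; the grip force is fixed at half the most. Time passes only in rows, so rows that repeat a pose let the fingers close. It gives the time, the measured TCP pose, the force, the opening and the grip force at its end, in the units of the state.
- ctrl.sense(): the state, without advancing time (a new reading comes with each control period).
- capture(name): name is "scene" or "top" or "wrist"; returns a dict with "image" (400x640x3 uint8, red, green, blue), "vertical_fov" (degrees; the focal length in pixels is half the picture's height over the tangent of half this angle, whatever the lens; pixels are square), "cx", "cy" (the principal point, pixels), "cam_to_world" (4x4, takes a point from camera to world coordinates). Camera axes: x right, y up, looking along -z (the intrinsics and any distortion apply to the point x, -y, -z); pixel columns grow to the right and rows downward; lengths in mm; the calibration is good to about 2 mm. A picture is of the moment at which its call begins. There is no depth.
- ctrl.job_done(): hands the job in; it is judged then, once.
Trained networks look in a picture, given as the dict that the camera call returned (one of the last four; its "shot" number tells which), for a name from the list of things; names that differ only in an ending like _2 or _b are one class to them, and where a whole thing is asked for, a point or a joint stands for the part that bears it (a point fixed in the world has none). Each returns a list of dicts, best first, with "score" (0 to 1); they miss things now and then, are a little off and sometimes report something else, mostly with a low value. They report only what shows in the picture. A call takes as long as a camera call.
- finder.find_in(picture, target): "bbox" ([centre column, centre row, width, height] in pixels, round what is visible of it).
- finder.regions_of(picture, target): "pixels" (400x640 bool, what is visible of it) and "bbox" ([centre column, centre row, width, height] in pixels, round what is visible of it).
- finder.landmark_of(picture, target): "position" ([column, row] in pixels: a listed point, or the origin of a listed thing).
The state is a dict: "clock": time; "joint_pos": joint angles; "dq": joint speeds; "joint_efforts": joint torques, N m; "tool_pos": TCP position; "ee_rot": TCP orientation; "force": force on the tool from outside, world axes, zero at the start; "wrist_torque": the same for the moment, N m; "finger_gap": finger opening in mm; "grasp_force": force on a finger pad.
Only numpy, scipy, OpenCV 4.12 (cv2) and the standard library are available. Lean on these libraries where they do the work, as an engineer would, in place of code of your own. Each camera call takes 0.05 s, during which the arm holds its last target. There are 200 camera calls.

## Working session

There is one attempt and no reset: what is moved stays moved. The work goes in short steps, Python scripts to look and compute and a tool call to move; the robot and the scene stay as the last step left them, time stands still between calls to the robot, and variables do not carry over. Pictures are saved under pics/ and viewed, at most 10 in all, crops included, and the job is handed in when it is done.

Besides the shell and the picture viewer there is one more tool, called after ">>>" by a JSON object that holds its "name" and its "arguments", one argument or row to a line. jog_arm: Moves the arm, as the interface text tells. Its arguments: {"type":"object","properties":{"motion":{"type":"array"}},"required":["motion"]}

```bash
mkdir -p pics; ls; cat > h.py <<'E'
import numpy as np, cv2
from cell import ctrl, capture, finder
def ray(p,uv):
    f=200/np.tan(np.radians(p["vertical_fov"])/2)
    d=np.array([(uv[0]-p["cx"])/f,-(uv[1]-p["cy"])/f,-1.])
    M=np.array(p["cam_to_world"]); d=M[:3,:3]@d
    return M[:3,3],d/np.linalg.norm(d)
def atz(p,uv,z):
    o,d=ray(p,uv); return o+d*(z-o[2])/d[2]
def tri(rs):
    A=sum(np.eye(3)-np.outer(d,d) for o,d in rs); b=sum((np.eye(3)-np.outer(d,d))@o for o,d in rs)
    return np.linalg.solve(A,b)
E
python3 - <<'E'
from h import *
np.set_printoptions(precision=1,suppress=True)
s=ctrl.sense(); print(s["clock"],s["tool_pos"],s["ee_rot"],s["force"],s["finger_gap"])
for n in ("top","scene"):
    p=capture(n); cv2.imwrite(f"pics/{n}0.png",p["image"][:,:,::-1])
    print(n,[k for k in p],p["vertical_fov"],p["cx"],p["cy"],p["cam_to_world"])
    for t,z in (("lid_a_grip",52),("slab_top",28),("tray_in",4)):
        for r in finder.landmark_of(p,t)[:4]: print(t,round(r["score"],2),np.array(r["position"]),atz(p,r["position"],z))
E
```

```text
pics
0.0 [213.9 532.9 195.4] [[-0.9  0.4 -0. ]
 [ 0.4  0.9 -0. ]
 [ 0.  -0.  -1. ]] [0.2 0.5 0.4] 85.29470947784614
top ['image', 'vertical_fov', 'cx', 'cy', 'cam_to_world', 'shot'] 54.53340111369875 319.77719037731146 198.21874237366382 [[  -0.     1.    -0.1  408.3]
 [  -1.    -0.    -0.   -46. ]
 [  -0.     0.1    1.  1030.7]
 [   0.     0.     0.     1. ]]
lid_a_grip 0.85 [373.5 202.7] [ 520.3 -180.6   52. ]
slab_top 0.83 [336.  205.9] [516.4 -86.2  28. ]
tray_in 0.91 [185.8 216.8] [496.6 312.1   4. ]
scene ['image', 'vertical_fov', 'cx', 'cy', 'cam_to_world', 'shot'] 51.656352019763645 324.0169759365949 199.76968030454998 [[   0.5   -0.7    0.4 1052.8]
 [   0.8    0.4   -0.3 -402.5]
 [   0.     0.5    0.8 1052.1]
 [   0.     0.     0.     1. ]]
lid_a_grip 0.79 [280.6 222.6] [ 519.3 -192.5   52. ]
slab_top 0.8 [314.6 207. ] [512.9 -78.3  28. ]
tray_in 0.7 [414.7 151.5] [490.8 318.6   4. ]
```

View pics/top0.png

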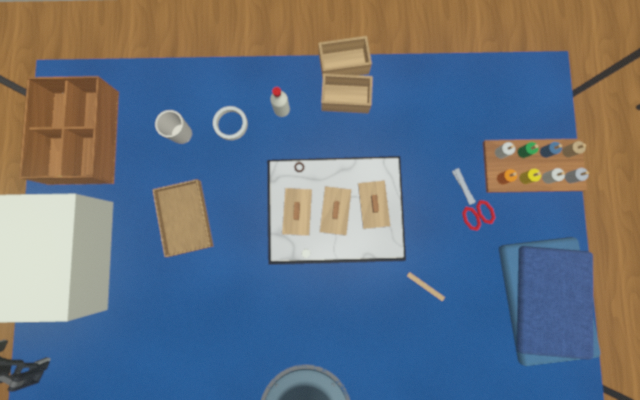

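```bash
python3 - <<'E'
from h import *
np.set_printoptions(precision=1,suppress=True)
P=[capture("top"),capture("scene")]
print(ctrl.sense()["ee_rot"][0])
for p in P:
    for t in ("lid_a_grip","lid_b_grip","lid_c_grip","lid_a","tray_in"):
        for r in finder.regions_of(p,t)[:5]:
            m=r["pixels"].astype(np.uint8); c=cv2.findNonZero(m); rr=cv2.minAreaRect(c)
            print(t,round(r["score"],2),np.array(r["bbox"]),m.sum(),"rect",np.array(rr[0]),rr[1:])
        for r in finder.landmark_of(p,t)[:5]: print("  LM",t,round(r["score"],2),np.array(r["position"]))
E
```

```text
[-0.9  0.4  0. ]
lid_a_grip 0.72 [375.5 204.6  28.3  46.8] 1216 rect [373.1 204.6] ((46.749168395996094, 27.653169631958008), 82.23483276367188)
  LM lid_a_grip 0.77 [375.8 203.2]
  LM lid_a_grip 0.49 [308.3 253.1]
lid_b_grip 0.62 [296.  210.2  31.   45.2] 1269 rect [296.5 211.1] ((27.59935188293457, 47.5061149597168), 3.3664605617523193)
  LM lid_b_grip 0.87 [294.7 210.8]
lid_c_grip 0.88 [333.  211.8  33.3  49.9] 1271 rect [334.9 211. ] ((27.276588439941406, 47.59599685668945), 6.340191841125488)
  LM lid_c_grip 0.61 [331.9 210.5]Traceback (most recent call last):
  File "<stdin>", line 7, in <module>
ValueError: it knows: brush_cup, cap, felt_ring, glue, lid_a_grip, lid_b_grip, lid_c_grip, scissors, slab_top, stick, tape, tray_in
```

```bash
python3 - <<'E'
from h import *
np.set_printoptions(precision=3,suppress=True)
P=[capture("top"),capture("scene")]
s=ctrl.sense();R=np.array(s["ee_rot"]);print(R)
T={}
for t in ("lid_a_grip","lid_b_grip","lid_c_grip","tray_in","slab_top"):
    for p in P:
        for r in finder.landmark_of(p,t)[:2]: print(t,r["score"],np.array(r["position"]),atz(p,r["position"],4 if t[0]=="t" else 52))
g=atz(P[0],(296,211),52);print(g, (g-s["tool_pos"])@R)
w=capture("wrist");M=np.array(w["cam_to_world"]);print(M,w["vertical_fov"], R.T@(M[:3,3]-s["tool_pos"]), R.T@M[:3,:3])
E
```

```text
[[-0.928  0.373  0.   ]
 [ 0.373  0.928  0.   ]
 [ 0.     0.    -1.   ]]
lid_a_grip 0.94 [373.4 203.8] [ 517.522 -180.219   52.   ]
lid_a_grip 0.93 [281.9 220.9] [ 516.423 -186.787   52.   ]
lid_b_grip 0.77 [292.8 211.2] [502.116  24.426  52.   ]
lid_b_grip 0.93 [335.5 187.3] [499.985   1.645  52.   ]
lid_b_grip 0.6 [438.9 230.5] [770.378 165.554  52.   ]
lid_c_grip 0.92 [331.  207.7] [509.393 -72.479  52.   ]
lid_c_grip 0.44 [178.8 136.7] [701.517 319.318  52.   ]
lid_c_grip 0.77 [308.7 203.1] [505.539 -93.362  52.   ]
tray_in 0.73 [331.1 209.2] [510.339 -73.962   4.   ]
tray_in 0.56 [185.9 215.1] [501.093 311.947   4.   ]
tray_in 0.77 [415.1 152.2] [493.76  317.847   4.   ]
slab_top 0.68 [334.4 208.1] [508.229 -81.073  52.   ]
slab_top 0.44 [332.2 211.7] [499.167 -75.311  52.   ]
slab_top 0.76 [311.3 208.1] [523.752 -95.734  52.   ]
[502.488  16.317  52.   ] [-460.24  -372.702  144.392]
[[  0.372  -0.878  -0.3   137.487]
 [  0.928   0.353   0.12  563.561]
 [  0.     -0.323   0.946 373.967]
 [  0.      0.      0.      1.   ]] 70.26910911107821 [  82.383   -0.818 -177.519] [[ 0.     0.946  0.323]
 [ 1.    -0.    -0.   ]
 [-0.     0.323 -0.946]]
```

>>> {"name": "jog_arm", "arguments": {
  "motion": [
    [0,-0.038,-0.012,0,-4.4],
    [0,-0.076,-0.024,0,-8.8],
    [0,-0.114,-0.036,0,-13.2],
    [0,-0.152,-0.049,0,-17.6],
    [0,-0.19,-0.06,0,-21.9]
  ]
}}

```text
clock: 1.87
tool_pos: [369.2, 405.8, 196.6]
ee_rot: [[-1.0, -0.005, 0.0], [-0.005, 1.0, 0.0], [-0.0, 0.0, -1.0]]
force: [0.7, 1.2, 0.2]
finger_gap: 25.4
grasp_force: 0.0
```

>>> {"name": "jog_arm", "arguments": {
  "motion": [
    [0,-0.03,-0.03,0,0],
    [0,-0.06,-0.06,-0.02,0],
    [0,-0.08,-0.093,-0.03,0],
    [0,-0.08,-0.093,-0.03,0],
    [0,-0.08,-0.093,-0.03,0]
  ]
}}

```text
clock: 2.28
tool_pos: [450.3, 312.7, 227.3]
ee_rot: [[-1.0, 0.004, 0.002], [0.004, 1.0, 0.001], [-0.002, 0.001, -1.0]]
force: [-0.7, 0.5, 0.0]
finger_gap: -0.0
grasp_force: 0.0
```

```bash
python3 - <<'E'
from h import *
np.set_printoptions(precision=1,suppress=True)
p=capture("wrist"); cv2.imwrite("pics/w1.png",p["image"][:,:,::-1])
print(ctrl.sense()["tool_pos"],p["cam_to_world"],p["cx"],p["cy"])
for r in finder.landmark_of(p,"tray_in")[:2]: print(r["score"],np.array(r["position"]),atz(p,r["position"],4))
for r in finder.regions_of(p,"tray_in")[:1]:
    rr=cv2.minAreaRect(cv2.findNonZero(r["pixels"].astype(np.uint8)));b=cv2.boxPoints(rr);print(rr,b,[atz(p,q,30) for q in b])
E
```

```text
[448.8 313.8 226.6] [[  0.   -0.9  -0.3 367.2]
 [  1.    0.    0.  311.9]
 [  0.   -0.3   0.9 404.7]
 [  0.    0.    0.    1. ]] 322.44684274865796 202.57427272849918
((323.0830383300781, 195.98196411132812), (126.35315704345703, 91.59966278076172), 77.7352294921875) [[264.9 144. ]
 [354.4 124.5]
 [381.3 248. ]
 [291.7 267.4]] [array([414.9, 237.2,  30. ]), array([390.9, 352.9,  30. ]), array([567. , 398.2,  30. ]), array([599.4, 264.9,  30. ])]
```

View pics/w1.png

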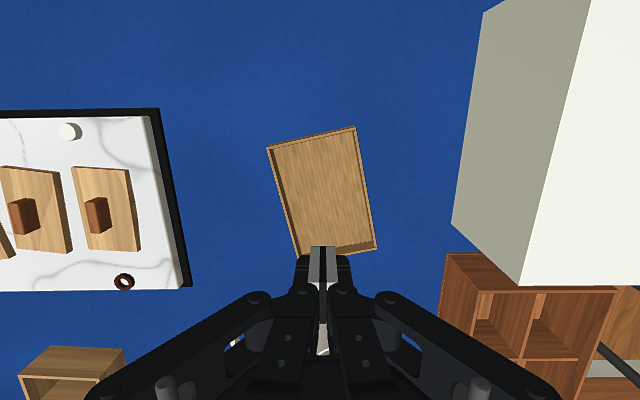

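```bash
python3 - <<'E'
from h import *
np.set_printoptions(precision=1,suppress=True)
p=capture("wrist")
c=[atz(p,q,30) for q in [(266,147),(355,127),(376.5,248)]];print(c,np.linalg.norm(c[1]-c[0]),np.linalg.norm(c[2]-c[1]),(c[0]+c[2])/2)
print(np.degrees(np.arctan2(*(c[2]-c[1])[[1,0]])),np.degrees(np.arctan2(*(c[0]-c[1])[[0,1]]*[1,1])))
# scene/top region
for n in ("top","scene"):
  q=capture(n)
  for r in finder.regions_of(q,"tray_in")[:1]:
    rr=cv2.minAreaRect(cv2.findNonZero(r["pixels"].astype(np.uint8)));b=cv2.boxPoints(rr);print(n,[atz(q,x,30) for x in b],atz(q,rr[0],20))
# lid b board top corners z=40
c=[atz(p,q,40) for q in [(71,167),(128,169),(140,251),(84,249)]];print(c,sum(c)/4)
E
```

```text
[array([415.5, 240.4,  30. ]), array([390.1, 355.3,  30. ]), array([562.1, 393.5,  30. ])] 117.6610231913215 176.19907684763643 [488.8 316.9  30. ]
12.517773635669021 167.53065137916798
top [array([569.9, 397.3,  30. ]), array([593.2, 270. ,  30. ]), array([413.7, 231.3,  30. ]), array([391.4, 355.8,  30. ])] [491.8 317.1  20. ]
scene [array([432.6, 216.1,  30. ]), array([364.2, 355. ,  30. ]), array([569.2, 397. ,  30. ]), array([623.8, 263.6,  30. ])] [495.7 313.7  20. ]
[array([440.2, -11.9,  40. ]), array([442.7,  61.4,  40. ]), array([562.1,  52.5,  40. ]), array([559., -27.,  40.])] [501.   18.7  40. ]
```

>>> {"name": "jog_arm", "arguments": {
  "motion": [
    [0,0.005,-0.035,0,0],
    [0,0.005,-0.07,0,0],
    [0,0.005,-0.105,0,0],
    [0,0.005,-0.14,0,0],
    [0,0.005,-0.175,0,0]
  ]
}}

```text
clock: 3.1
tool_pos: [442.7, 138.4, 226.3]
ee_rot: [[-1.0, -0.002, 0.0], [-0.002, 1.0, -0.0], [-0.0, -0.0, -1.0]]
force: [0.1, -0.6, -0.6]
finger_gap: 0.3
grasp_force: 0.0
```

>>> {"name": "jog_arm", "arguments": {
  "motion": [
    [0,0,-0.035,0,0],
    [0,0,-0.07,0,0],
    [0,0,-0.1,0,0],
    [0,0,-0.1,0,0],
    [0,0,-0.1,0,0]
  ]
}}

```text
clock: 3.52
tool_pos: [443.3, 38.5, 226.4]
ee_rot: [[-1.0, 0.002, 0.0], [0.002, 1.0, 0.0], [-0.0, 0.0, -1.0]]
force: [-0.8, 0.1, -0.1]
finger_gap: 0.2
grasp_force: 0.0
```

```bash
python3 - <<'E'
from h import *
np.set_printoptions(precision=1,suppress=True)
p=capture("wrist"); cv2.imwrite("pics/w2.png",p["image"][:,:,::-1])
print(ctrl.sense()["tool_pos"])
for t in "abc":
  for r in finder.landmark_of(p,f"lid_{t}_grip")[:3]: print(t,r["score"],np.array(r["position"]),atz(p,r["position"],52))
E
```

```text
[443.3  39.4 226.4]
a 0.68 [158.  229.7] [ 518.9 -184.8   52. ]
b 0.64 [305.  217.1] [501.   14.3  52. ]
c 0.55 [229.  220.9] [506.3 -87.5  52. ]
```

View pics/w2.png

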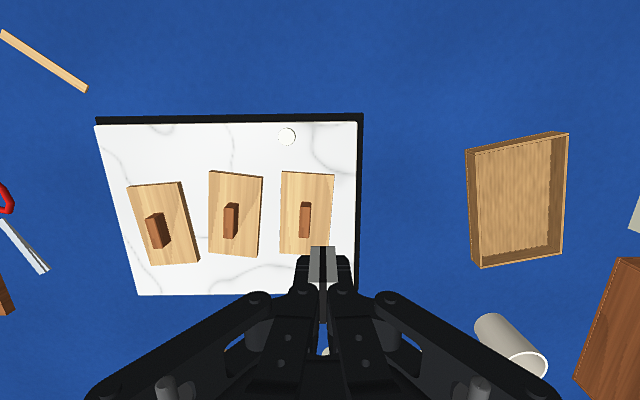

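>>> {"name": "jog_arm", "arguments": {
  "motion": [
    [0,0.02,-0.008,0.03,0],
    [0,0.04,-0.016,0.06,0],
    [0,0.06,-0.024,0.09,0],
    [0,0.06,-0.024,0.09,0],
    [0,0.06,-0.024,0.09,0]
  ]
}}

```text
clock: 4.13
tool_pos: [378.0, 16.7, 133.6]
ee_rot: [[-1.0, -0.002, -0.009], [-0.002, 1.0, 0.002], [0.009, 0.002, -1.0]]
force: [-0.2, 0.4, 1.0]
finger_gap: -0.4
grasp_force: 0.0
```

```bash
python3 - <<'E'
from h import *
np.set_printoptions(precision=1,suppress=True)
p=capture("wrist"); cv2.imwrite("pics/w3.png",p["image"][:,:,::-1])
t=capture("top")
M=np.array(p["cam_to_world"]);print(ctrl.sense()["tool_pos"],M)
a=finder.landmark_of(p,"lid_b_grip")[:2];b=finder.landmark_of(t,"lid_b_grip")[:1]
for r in a: print(r,atz(p,r["position"],52)); print(tri([ray(p,r["position"]),ray(t,b[0]["position"])]))
E
```

```text
[385.5  15.8 137.8] [[ -0.   -0.9  -0.3 296.9]
 [  1.   -0.   -0.   15.3]
 [  0.   -0.3   0.9 311.9]
 [  0.    0.    0.    1. ]]
```

View pics/w3.png

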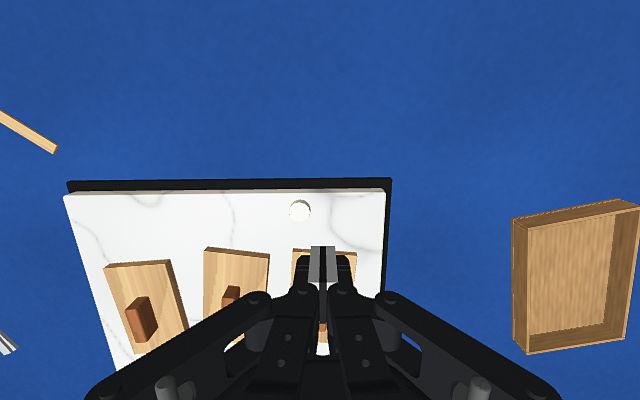

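>>> {"name": "jog_arm", "arguments": {
  "motion": [
    [0,-0.035,0,-0.002,0],
    [0,-0.07,0,-0.004,0],
    [0,-0.11,0,-0.006,0],
    [0,-0.15,0,-0.01,0],
    [0,-0.18,0,-0.012,0]
  ]
}}

```text
clock: 4.75
tool_pos: [569.7, 15.5, 150.7]
ee_rot: [[-1.0, -0.001, 0.007], [-0.001, 1.0, -0.0], [-0.007, -0.0, -1.0]]
force: [0.5, -0.1, 0.4]
finger_gap: 0.5
grasp_force: 0.0
```

>>> {"name": "jog_arm", "arguments": {
  "motion": [
    [0,0,0,0,0],
    [0,0,0,0,0]
  ]
}}

```text
clock: 4.92
tool_pos: [567.2, 15.4, 149.5]
ee_rot: [[-1.0, -0.001, 0.004], [-0.001, 1.0, -0.0], [-0.004, -0.0, -1.0]]
force: [0.5, -0.2, -0.4]
finger_gap: 0.0
grasp_force: 0.0
```

```bash
python3 - <<'E'
from h import *
np.set_printoptions(precision=1,suppress=True)
p=capture("wrist"); cv2.imwrite("pics/w4.png",p["image"][:,:,::-1])
t=capture("top")
M=np.array(p["cam_to_world"]);print(ctrl.sense()["tool_pos"],M[:3,3])
np.save("w4M.npy",M)
a=finder.landmark_of(p,"lid_b_grip")[:2];b=finder.landmark_of(t,"lid_b_grip")[:1]
for r in a: print(r,atz(p,r["position"],52)); print([tri([ray(p,r["position"]),ray(t,x["position"])]) for x in b])
E
```

```text
[563.9  15.5 149.2] [483.8  14.4 326.7]
{'position': [321.5, 126.3], 'score': 0.98} [503.2  13.5  52. ]
[array([501.3,  12.8, 104. ])]
```

View pics/w4.png

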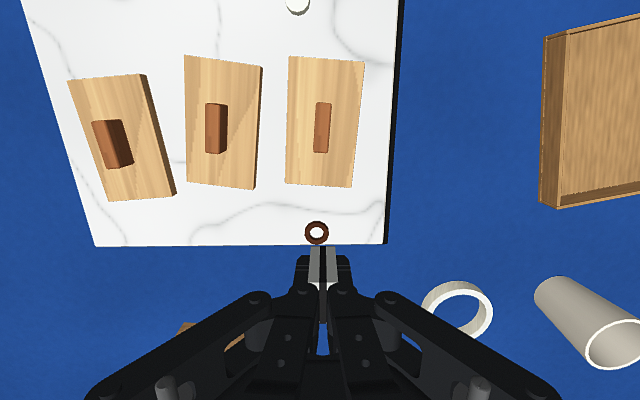

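```bash
python3 - <<'E'
from h import *
np.set_printoptions(precision=2,suppress=True)
p=capture("wrist");M=np.array(p["cam_to_world"]);tp=np.array(ctrl.sense()["tool_pos"]);print(tp)
q=dict(p);M2=M.copy();M2[:3,3]+=np.array([443.3,39.4,226.4])-tp;q["cam_to_world"]=M2
for a,b in (((288,56),(283,171)),((365,61),(334,175)),((285,184),(279,253)),((317,102),(301.5,202)),((331,103),(311,203))): print(tri([ray(p,a),ray(q,b)]))
for z,C in ((40,[(288,56),(365,61),(352,188),(285,184)]),(64,[(317,102),(331,103),(328,154),(313,152)]),(40,[(184,55),(263,66),(254,189),(187,183)]),(40,[(67,81),(145,74),(176,195),(108,202)])):
    c=np.array([atz(p,x,z) for x in C]);n=(c[0]+c[1])/2;f=(c[2]+c[3])/2
    print(c.mean(0),"L",np.linalg.norm(f-n),np.linalg.norm(c[0]-c[1]),"yaw",np.degrees(np.arctan2(f[1]-n[1],f[0]-n[0])),"near",n,"far",f)
E
```

```text
[562.63  15.4  148.98]
[439.25 -13.65  49.69]
[443.54  52.27  52.81]
[553.43 -21.94  55.07]
[477.26  10.69  59.9 ]
[478.11  22.96  61.23]
[499.6   14.32  40.  ] L 120.22043692307045 70.06601270280515 yaw -3.6784274691197334 near [439.61  18.18  40.  ] far [559.59  10.46  40.  ]
[499.47  14.24  64.  ] L 43.998006651957816 12.22809231426573 yaw -4.048835439824084 near [477.53  15.79  64.  ] far [521.42  12.69  64.  ]
[500.51 -83.65  40.  ] L 119.46070207796883 71.44867181115302 yaw -7.905202990586333 near [441.35 -75.43  40.  ] far [559.68 -91.86  40.  ]
[ 514.56 -181.56   40.  ] L 118.20339108634397 73.94590862079772 yaw 4.480665389340845 near [ 455.64 -186.18   40.  ] far [ 573.48 -176.94   40.  ]
```

>>> {"name": "jog_arm", "arguments": {
  "motion": [
    [0,0.035,0,0,1],
    [0,0.07,0.001,0,2],
    [0,0.1,0.002,0.02,3],
    [0,0.11,0.002,0.05,3.8],
    [0,0.11,0.002,0.08,3.8]
  ]
}}

```text
clock: 5.58
tool_pos: [450.2, 17.5, 68.7]
ee_rot: [[-0.998, 0.066, 0.001], [0.066, 0.998, -0.0], [-0.001, 0.0, -1.0]]
force: [0.5, -0.9, -0.5]
finger_gap: 0.1
grasp_force: 0.0
```

>>> {"name": "jog_arm", "arguments": {
  "motion": [
    [0,0,0,0,0],
    [0,0,0,0,0],
    [0,0,0,0,0],
    [0,0,0,0,0],
    [0,0,0,0,0]
  ]
}}

```text
clock: 6.0
tool_pos: [455.6, 17.0, 70.2]
ee_rot: [[-0.998, 0.066, 0.004], [0.066, 0.998, -0.0], [-0.004, -0.0, -1.0]]
force: [-0.4, 1.0, 0.2]
finger_gap: 0.1
grasp_force: 0.0
```

>>> {"name": "jog_arm", "arguments": {
  "motion": [
    [0,0.003,0,0.01,0],
    [0,0.004,0,0.02,0],
    [0,0.004,0,0.026,0],
    [0,0.004,0,0.026,0],
    [0,0.004,0,0.026,0]
  ]
}}

```text
clock: 6.42
tool_pos: [449.8, 17.4, 42.7]
ee_rot: [[-0.998, 0.066, 0.0], [0.066, 0.998, 0.0], [-0.0, 0.0, -1.0]]
force: [0.9, -0.2, -0.1]
finger_gap: 0.6
grasp_force: 0.0
```

>>> {"name": "jog_arm", "arguments": {
  "motion": [
    [0,0,0,0,0],
    [0,0,0,0,0],
    [0,0,0,0,0],
    [0,0,0,0,0],
    [0,0,0,0,0]
  ]
}}

```text
clock: 6.83
tool_pos: [449.6, 17.4, 42.6]
ee_rot: [[-0.998, 0.066, 0.0], [0.066, 0.998, 0.0], [-0.0, 0.0, -1.0]]
force: [0.6, -0.2, -0.6]
finger_gap: 0.5
grasp_force: 0.0
```

>>> {"name": "jog_arm", "arguments": {
  "motion": [
    [0,0,0,0.0008,0],
    [0,0,0,0.0016,0],
    [0,0,0,0.0024,0],
    [0,0,0,0.0024,0],
    [0,0,0,0.0024,0]
  ]
}}

```text
clock: 7.25
tool_pos: [449.3, 17.5, 39.9]
ee_rot: [[-0.998, 0.066, -0.0], [0.066, 0.998, 0.0], [0.0, 0.0, -1.0]]
force: [0.4, 0.6, -0.1]
finger_gap: -0.2
grasp_force: 0.0
```

>>> {"name": "jog_arm", "arguments": {
  "motion": [
    [0,0,0,0.0005,0],
    [0,0,0,0.001,0],
    [0,0,0,0.001,0],
    [0,0,0,0.001,0],
    [0,0,0,0.001,0]
  ]
}}

```text
clock: 7.67
tool_pos: [449.4, 17.5, 39.0]
ee_rot: [[-0.998, 0.066, 0.0], [0.066, 0.998, 0.0], [-0.0, 0.0, -1.0]]
force: [-0.1, -0.1, 0.3]
finger_gap: -0.2
grasp_force: 0.0
```

>>> {"name": "jog_arm", "arguments": {
  "motion": [
    [0,0,0,0.0005,0],
    [0,0,0,0.001,0],
    [0,0,0,0.001,0],
    [0,0,0,0.001,0],
    [0,0,0,0.001,0]
  ]
}}

```text
clock: 8.08
tool_pos: [449.4, 17.5, 38.0]
ee_rot: [[-0.998, 0.066, 0.0], [0.066, 0.998, 0.0], [-0.0, 0.0, -1.0]]
force: [0.7, 0.6, 0.7]
finger_gap: 0.1
grasp_force: 0.0
```

>>> {"name": "jog_arm", "arguments": {
  "motion": [
    [0,0,0,0.0003,0],
    [0,0,0,0.0007,0],
    [0,0,0,0.0007,0],
    [0,0,0,0.0007,0],
    [0,0,0,0.0007,0]
  ]
}}

```text
clock: 8.5
tool_pos: [449.4, 17.5, 37.3]
ee_rot: [[-0.998, 0.066, 0.0], [0.066, 0.998, 0.0], [-0.0, 0.0, -1.0]]
force: [0.0, 1.1, 0.4]
finger_gap: -0.1
grasp_force: 0.0
```

>>> {"name": "jog_arm", "arguments": {
  "motion": [
    [0,0,0,0.0003,0],
    [0,0,0,0.0007,0],
    [0,0,0,0.0007,0],
    [0,0,0,0.0007,0],
    [0,0,0,0.0007,0]
  ]
}}

```text
clock: 8.92
tool_pos: [449.4, 17.5, 36.6]
ee_rot: [[-0.998, 0.066, -0.0], [0.066, 0.998, 0.0], [0.0, 0.0, -1.0]]
force: [-0.0, -0.2, -0.0]
finger_gap: 0.0
grasp_force: 0.0
```

```bash
python3 - <<'E'
from h import *
f=[]
for i in range(8): capture("top"); f.append(ctrl.sense()["force"])
print(np.mean(f,0),ctrl.sense()["tool_pos"])
E
```

```text
[-0.0293474   0.07811294 -0.07613011] [449.38263482  17.46355262  36.58348678]
```

>>> {"name": "jog_arm", "arguments": {
  "motion": [
    [0,0,0,0.0003,0],
    [0,0,0,0.0007,0],
    [0,0,0,0.0007,0],
    [0,0,0,0.0007,0],
    [0,0,0,0.0007,0]
  ]
}}

```text
clock: 9.73
tool_pos: [449.4, 17.5, 35.9]
ee_rot: [[-0.998, 0.066, -0.0], [0.066, 0.998, 0.0], [0.0, 0.0, -1.0]]
force: [0.2, -0.7, -0.0]
finger_gap: 0.0
grasp_force: 0.0
```

```bash
cat > m.py <<'E'
from h import *
f=[]
for i in range(8): p=capture("wrist"); f.append(ctrl.sense()["force"])
print(np.mean(f,0).round(2),ctrl.sense()["tool_pos"])
import sys
if len(sys.argv)>1: cv2.imwrite(sys.argv[1],cv2.resize(p["image"][150:300,240:400,::-1],None,fx=4,fy=4))
E
python3 m.py pics/c1.png
```

```text
[ 0.03  0.08 -0.15] [449.42106305  17.46870552  35.90855012]
```

View pics/c1.png

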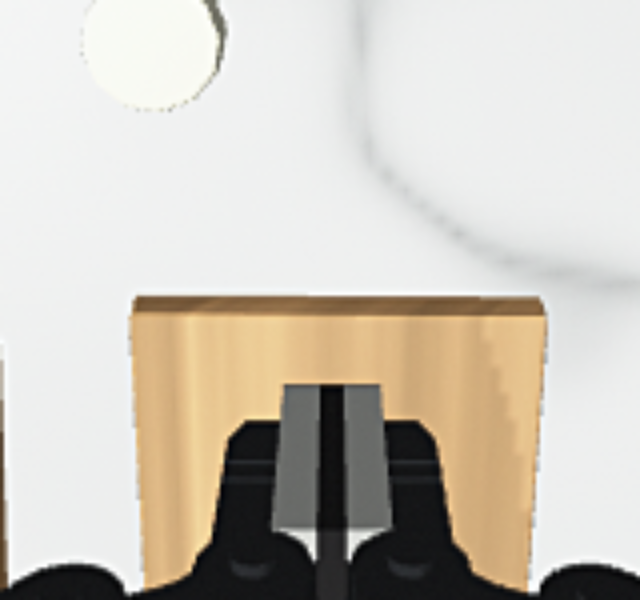

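>>> {"name": "jog_arm", "arguments": {
  "motion": [
    [0,0,0,0.0003,0],
    [0,0,0,0.0007,0],
    [0,0,0,0.0007,0],
    [0,0,0,0.0007,0],
    [0,0,0,0.0007,0]
  ]
}}

```text
clock: 10.55
tool_pos: [449.4, 17.5, 35.2]
ee_rot: [[-0.998, 0.066, -0.0], [0.066, 0.998, 0.0], [0.0, 0.0, -1.0]]
force: [-0.1, -0.5, -0.7]
finger_gap: -0.1
grasp_force: 0.0
```

```bash
python3 m.py
```

```text
[ 0.33 -0.11  0.11] [449.39382561  17.47100208  35.19881139]
```

>>> {"name": "jog_arm", "arguments": {
  "motion": [
    [0,0,0,0.0003,0],
    [0,0,0,0.0007,0],
    [0,0,0,0.0007,0],
    [0,0,0,0.0007,0],
    [0,0,0,0.0007,0]
  ]
}}

```text
clock: 11.37
tool_pos: [449.4, 17.5, 34.5]
ee_rot: [[-0.998, 0.066, -0.0], [0.066, 0.998, 0.0], [0.0, 0.0, -1.0]]
force: [0.7, 0.7, -0.6]
finger_gap: 0.0
grasp_force: 0.0
```

```bash
python3 m.py
```

```text
[ 0.22  0.35 -0.12] [449.38967076  17.49478752  34.50232025]
```

>>> {"name": "jog_arm", "arguments": {
  "motion": [
    [0,0,0,0.0003,0],
    [0,0,0,0.0007,0],
    [0,0,0,0.0007,0],
    [0,0,0,0.0007,0]
  ]
}}

```text
clock: 12.1
tool_pos: [449.3, 17.5, 33.8]
ee_rot: [[-0.998, 0.066, -0.0], [0.066, 0.998, 0.0], [0.0, 0.0, -1.0]]
force: [0.3, -0.0, 1.1]
finger_gap: 0.1
grasp_force: 0.0
```

```bash
cat > m2.py <<'E'
from h import *
f=[];fov=[]
for i in range(8):
    p=capture("wrist"); f.append(ctrl.sense()["force"])
print(np.mean(f,0).round(2),ctrl.sense()["tool_pos"])
# near edge of board: z if plane-visible width = 70
g=cv2.cvtColor(p["image"],cv2.COLOR_RGB2HSV)
m=(g[...,1]>60)&(g[...,0]<25)
for r in (222,223,224,225,226,227,228,229,230,232,235):
    c=np.where(m[r,260:390])[0]+260
    if len(c): print(r,c.min(),c.max(),end="; ")
print(p["cam_to_world"][2][3])
E
python3 m2.py
```

```text
[-0.2   0.34  0.01] [449.41278292  17.47463683  33.81881408]
225 273 369; 226 273 375; 227 273 375; 228 273 375; 229 272 376; 230 272 376; 232 272 376; 235 272 376; 211.34059114273737
```

>>> {"name": "jog_arm", "arguments": {
  "motion": [
    [0,0,0,0.0003,0],
    [0,0,0,0.0006,0],
    [0,0,0,0.0006,0],
    [0,0,0,0.0006,0]
  ]
}}

```text
clock: 12.83
tool_pos: [449.3, 17.5, 33.1]
ee_rot: [[-0.998, 0.066, -0.0], [0.066, 0.998, 0.0], [0.0, 0.0, -1.0]]
force: [-0.6, -0.5, 0.8]
finger_gap: 0.1
grasp_force: 0.0
```

```bash
python3 m2.py
```

```text
[-0.27  0.07  0.06] [449.39438253  17.50109494  33.19230871]
225 274 309; 226 273 375; 227 273 375; 228 272 375; 229 272 376; 230 272 376; 232 272 376; 235 272 376; 210.73933930035238
```

>>> {"name": "jog_arm", "arguments": {
  "motion": [
    [0,0,0,0.0003,0],
    [0,0,0,0.0006,0],
    [0,0,0,0.0006,0],
    [0,0,0,0.0006,0]
  ]
}}

```text
clock: 13.57
tool_pos: [449.3, 17.5, 32.5]
ee_rot: [[-0.998, 0.066, -0.0], [0.066, 0.998, 0.0], [0.0, 0.0, -1.0]]
force: [-0.0, -0.1, 0.7]
finger_gap: -0.0
grasp_force: 0.0
```

```bash
python3 m2.py
```

```text
[-0.25  0.04  0.23] [449.43798653  17.4938967   32.612941  ]
226 273 375; 227 273 375; 228 272 376; 229 272 376; 230 272 376; 232 272 377; 235 272 376; 210.13939536838907
```

>>> {"name": "jog_arm", "arguments": {
  "motion": [
    [0,0,0,0.0003,0],
    [0,0,0,0.0006,0],
    [0,0,0,0.0006,0],
    [0,0,0,0.0006,0]
  ]
}}

```text
clock: 14.3
tool_pos: [449.3, 17.5, 32.0]
ee_rot: [[-0.998, 0.066, -0.0], [0.066, 0.998, 0.0], [0.0, 0.0, -1.0]]
force: [0.5, 0.4, 0.3]
finger_gap: 0.4
grasp_force: 0.0
```

>>> {"name": "jog_arm", "arguments": {
  "motion": [
    [0,0,0,0.0003,0],
    [0,0,0,0.0006,0],
    [0,0,0,0.0006,0],
    [0,0,0,0.0006,0]
  ]
}}

```text
clock: 14.63
tool_pos: [449.3, 17.5, 31.4]
ee_rot: [[-0.998, 0.066, -0.0], [0.066, 0.998, 0.0], [0.0, 0.0, -1.0]]
force: [-0.3, -0.7, 0.6]
finger_gap: 0.2
grasp_force: 0.0
```

```bash
python3 m2.py
```

```text
[-0.16  0.06  0.2 ] [449.43529838  17.46404259  31.40945236]
226 273 300; 227 273 375; 228 272 376; 229 272 376; 230 272 376; 232 271 377; 235 272 377; 208.94088695210047
```

>>> {"name": "jog_arm", "arguments": {
  "motion": [
    [0,0,0,0.0003,0],
    [0,0,0,0.0006,0],
    [0,0,0,0.0006,0],
    [0,0,0,0.0006,0]
  ]
}}

```text
clock: 15.37
tool_pos: [449.4, 17.5, 30.8]
ee_rot: [[-0.998, 0.066, -0.0], [0.066, 0.998, 0.0], [0.0, 0.0, -1.0]]
force: [0.2, 0.2, 0.7]
finger_gap: -0.2
grasp_force: 0.0
```

>>> {"name": "jog_arm", "arguments": {
  "motion": [
    [0,0,0,0.0003,0],
    [0,0,0,0.0006,0],
    [0,0,0,0.0006,0],
    [0,0,0,0.0006,0]
  ]
}}

```text
clock: 15.7
tool_pos: [449.3, 17.5, 30.2]
ee_rot: [[-0.998, 0.066, -0.0], [0.066, 0.998, 0.0], [0.0, 0.0, -1.0]]
force: [-1.6, 0.8, 1.1]
finger_gap: -0.2
grasp_force: 0.0
```

```bash
python3 m2.py
```

```text
[0.14 0.11 0.06] [449.42654058  17.45190929  30.20253153]
227 273 350; 228 272 376; 229 272 376; 230 272 376; 232 271 377; 235 271 377; 207.74093510202164
```

```bash
python3 - <<'E'
from h import *
p=capture("scene");f=200/np.tan(np.radians(p["vertical_fov"])/2);M=np.array(p["cam_to_world"])
def proj(x):
    c=M[:3,:3].T@(np.array(x)-M[:3,3]);return p["cx"]+f*c[0]/-c[2],p["cy"]-f*c[1]/-c[2]
print(proj([449.4,17.5,30.2]),proj([449.4,17.5,40]),[proj(c) for c in ([439.6,18,40],[559.6,10.5,40],[499.5,14.3,64])])
u,v=map(int,proj([449,17,40]))
cv2.imwrite("pics/s1.png",cv2.resize(p["image"][v-50:v+50,u-60:u+60,::-1],None,fx=6,fy=6,interpolation=cv2.INTER_CUBIC));print(u,v)
E
```

```text
(np.float64(330.52945595514296), np.float64(177.38751428197614)) (np.float64(330.6165961100111), np.float64(175.49278864887918)) [(np.float64(329.00976142176864), np.float64(173.1921544675152)), (np.float64(349.13334077561655), np.float64(202.77976726321694)), (np.float64(339.19692694739), np.float64(182.9789014783727))]
330 175
```

View pics/s1.png

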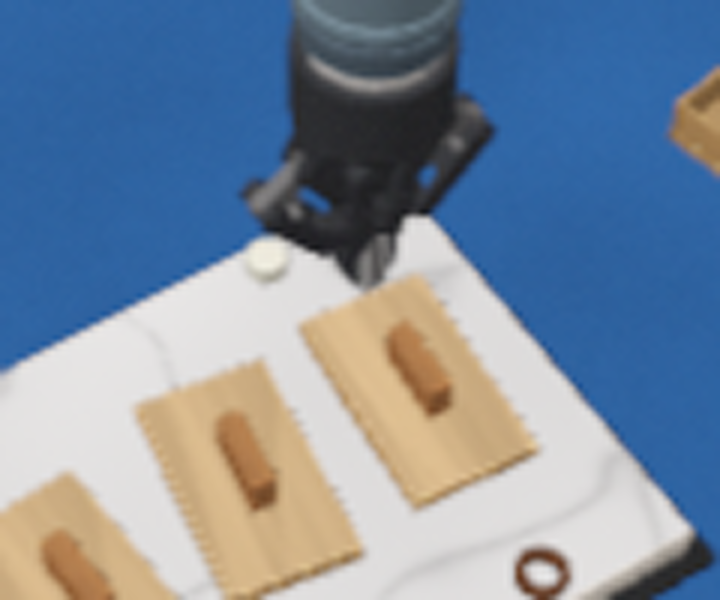

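```bash
python3 - <<'E'
from h import *
np.set_printoptions(precision=1,suppress=True)
p=capture("wrist");q=capture("scene");t=capture("top")
print(tri([ray(p,(322,246)),ray(q,(332,172))]), [tri([ray(p,(322,246-i)),ray(q,(332,172.5+i/4))]) for i in (2,-2)])
M=np.array(p["cam_to_world"]);print(M)
s=ctrl.sense();print(s["joint_pos"],s["tool_pos"],s["joint_efforts"])
cv2.imwrite("pics/t1.png",cv2.resize(t["image"][150:270,250:410,::-1],None,fx=5,fy=5,interpolation=cv2.INTER_CUBIC))
E
```

```text
[448.2  19.2  54. ] [array([448.9,  19. ,  49.9]), array([448.9,  19. ,  55. ])]
[[  0.1  -0.9  -0.3 366.8]
 [  1.    0.1   0.   22. ]
 [  0.   -0.3   0.9 207.7]
 [  0.    0.    0.    1. ]]
[ -5.9  14.8 -31.5  43.7   0.   -2.1] [449.4  17.5  30.2] [ -0.  -35.6  22.1   0.   -0.    0. ]
```

View pics/t1.png

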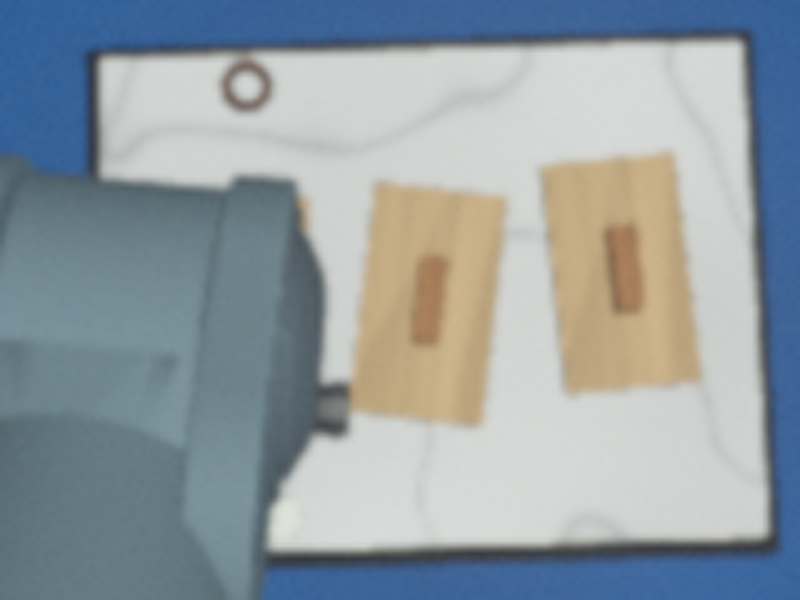

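>>> {"name": "jog_arm", "arguments": {
  "motion": [
    [0,0,0,0.0015,0],
    [0,0,0,0.003,0],
    [0,0,0,0.004,0],
    [0,0,0,0.004,0],
    [0,0,0,0.004,0]
  ]
}}

```text
clock: 16.72
tool_pos: [449.2, 17.5, 26.0]
ee_rot: [[-0.998, 0.066, -0.0], [0.066, 0.998, 0.0], [0.0, 0.0, -1.0]]
force: [0.1, -0.7, -0.4]
finger_gap: -0.4
grasp_force: 0.0
```

```bash
python3 m2.py; python3 -c "
from h import *
print(ctrl.grip_point_offset)"
```

```text
[ 0.18 -0.25  0.08] [449.43807589  17.46292784  26.24565234]
229 272 289; 230 271 377; 232 271 377; 235 270 378; 203.77231072960598
18.700000000000003
```

>>> {"name": "jog_arm", "arguments": {
  "motion": [
    [0,0,0,0.0006,0],
    [0,0,0,0.0012,0],
    [0,0,0,0.0016,0],
    [0,0,0,0.0016,0],
    [0,0,0,0.0016,0]
  ]
}}

```text
clock: 17.53
tool_pos: [449.3, 17.5, 24.5]
ee_rot: [[-0.998, 0.066, -0.0], [0.066, 0.998, 0.0], [0.0, 0.0, -1.0]]
force: [-0.2, 0.3, -0.5]
finger_gap: 0.1
grasp_force: 0.0
```

```bash
python3 m2.py
```

```text
[ 0.16 -0.02 -0.27] [449.40580155  17.46192176  24.59946635]
230 272 277; 232 271 377; 235 270 378; 202.14759836021753
```

>>> {"name": "jog_arm", "arguments": {
  "motion": [
    [0,0,0,0.0006,0],
    [0,0,0,0.0012,0],
    [0,0,0,0.0016,0],
    [0,0,0,0.0016,0],
    [0,0,0,0.0016,0]
  ]
}}

```text
clock: 18.35
tool_pos: [449.3, 17.5, 22.9]
ee_rot: [[-0.998, 0.066, -0.0], [0.066, 0.998, 0.0], [0.0, 0.0, -1.0]]
force: [-0.9, 0.2, -0.5]
finger_gap: 0.2
grasp_force: 0.0
```

```bash
python3 m2.py
```

```text
[-0.01 -0.11  0.12] [449.40947168  17.47913919  23.01112098]
232 270 377; 235 270 379; 200.54828417720861
```

>>> {"name": "jog_arm", "arguments": {
  "motion": [
    [0,0,0,0.0006,0],
    [0,0,0,0.0012,0],
    [0,0,0,0.0016,0],
    [0,0,0,0.0016,0],
    [0,0,0,0.0016,0]
  ]
}}

```text
clock: 19.17
tool_pos: [449.3, 17.5, 21.3]
ee_rot: [[-0.998, 0.066, -0.0], [0.066, 0.998, 0.0], [0.0, 0.0, -1.0]]
force: [1.0, 0.0, -0.6]
finger_gap: 0.3
grasp_force: 0.0
```

```bash
python3 m2.py
```

```text
[-0.01  0.16  0.12] [449.43956261  17.46997725  21.41473884]
235 269 379; 198.9482281115343
```

>>> {"name": "jog_arm", "arguments": {
  "motion": [
    [0,0,0,0.0006,0],
    [0,0,0,0.0012,0],
    [0,0,0,0.0016,0],
    [0,0,0,0.0016,0],
    [0,0,0,0.0016,0]
  ]
}}

```text
clock: 19.98
tool_pos: [449.3, 17.5, 19.7]
ee_rot: [[-0.998, 0.066, -0.0], [0.066, 0.998, 0.0], [0.0, 0.0, -1.0]]
force: [-0.2, 0.5, -0.1]
finger_gap: 0.2
grasp_force: 0.0
```

```bash
python3 m2.py
```

```text
[ 0.28 -0.12  0.05] [449.40705469  17.47145012  19.80754666]
235 269 379; 197.34820209678472
```

>>> {"name": "jog_arm", "arguments": {
  "motion": [
    [0,0,0,0.0006,0],
    [0,0,0,0.0012,0],
    [0,0,0,0.0016,0],
    [0,0,0,0.0016,0],
    [0,0,0,0.0016,0]
  ]
}}

```text
clock: 20.8
tool_pos: [449.3, 17.5, 18.1]
ee_rot: [[-0.998, 0.066, -0.0], [0.066, 0.998, 0.0], [0.0, 0.0, -1.0]]
force: [-0.2, 0.1, -0.6]
finger_gap: -0.1
grasp_force: 0.0
```

```bash
sed -i 's/range(8)/range(6)/;s/222,223.*235)/235,238,241)/' m2.py; python3 m2.py
```

```text
[-0.05  0.37  0.34] [449.43445071  17.49250319  18.21972494]
235 269 379; 238 268 380; 241 268 381; 195.74895778731783
```

>>> {"name": "jog_arm", "arguments": {
  "motion": [
    [0,0,0,0.0005,0],
    [0,0,0,0.001,0],
    [0,0,0,0.001,0]
  ]
}}

```text
clock: 21.35
tool_pos: [449.3, 17.5, 17.1]
ee_rot: [[-0.998, 0.066, -0.0], [0.066, 0.998, 0.0], [0.0, 0.0, -1.0]]
force: [0.3, -0.7, -0.6]
finger_gap: -0.3
grasp_force: 0.0
```

```bash
python3 m2.py
```

```text
[ 0.12  0.43 -0.19] [449.42932488  17.46490954  17.22359626]
235 270 296; 238 268 380; 241 267 381; 194.73512936445584
```

>>> {"name": "jog_arm", "arguments": {
  "motion": [
    [0,0,0,0.0003,0],
    [0,0,0,0.0006,0],
    [0,0,0,0.0006,0]
  ]
}}

```text
clock: 21.9
tool_pos: [449.4, 17.5, 16.5]
ee_rot: [[-0.998, 0.066, -0.0], [0.066, 0.998, 0.0], [0.0, 0.0, -1.0]]
force: [0.4, 0.8, -0.2]
finger_gap: -0.1
grasp_force: 0.0
```

```bash
python3 m2.py
```

```text
[-0.22  0.13  0.02] [449.4014322   17.47072944  16.60527714]
238 268 380; 241 267 381; 194.13554371781575
```

>>> {"name": "jog_arm", "arguments": {
  "motion": [
    [0,0,0,0.0005,0],
    [0,0,0,0.001,0],
    [0,0,0,0.0013,0],
    [0,0,0,0.0013,0]
  ]
}}

```text
clock: 22.53
tool_pos: [449.3, 17.5, 15.2]
ee_rot: [[-0.998, 0.066, -0.0], [0.066, 0.998, 0.0], [0.0, 0.0, -1.0]]
force: [-0.2, 0.1, -0.2]
finger_gap: -0.2
grasp_force: 0.0
```

```bash
python3 m2.py
```

```text
[-0.09 -0.17  0.01] [449.4040602   17.49015715  15.32082087]
238 268 380; 241 267 381; 192.84140909251593
```

>>> {"name": "jog_arm", "arguments": {
  "motion": [
    [0,0,0,0.0005,0],
    [0,0,0,0.001,0],
    [0,0,0,0.0013,0],
    [0,0,0,0.0013,0]
  ]
}}

```text
clock: 23.17
tool_pos: [449.3, 17.5, 13.9]
ee_rot: [[-0.998, 0.066, -0.0], [0.066, 0.998, 0.0], [0.0, 0.0, -1.0]]
force: [-0.6, -0.7, -0.6]
finger_gap: 0.1
grasp_force: 0.0
```

```bash
python3 m2.py
```

```text
[0.12 0.13 0.35] [449.4367877   17.47845793  14.02116293]
238 268 380; 241 267 381; 191.54145757728358
```

>>> {"name": "jog_arm", "arguments": {
  "motion": [
    [0,0,0,0.0004,0],
    [0,0,0,0.0008,0],
    [0,0,0,0.0008,0],
    [0,0,0,0.0008,0]
  ]
}}

```text
clock: 23.8
tool_pos: [449.3, 17.5, 13.1]
ee_rot: [[-0.998, 0.066, -0.0], [0.066, 0.998, 0.0], [0.0, 0.0, -1.0]]
force: [0.3, 1.3, -0.8]
finger_gap: 0.3
grasp_force: 0.0
```

```bash
sed -i 's/235,238,241)/235,236,237,238,241)/' m2.py; python3 m2.py
```

```text
[ 0.21  0.21 -0.27] [449.40414196  17.46255634  13.19347519]
238 268 337; 241 267 381; 190.74074232594134
```

>>> {"name": "jog_arm", "arguments": {
  "motion": [
    [0,0,0,0.0004,0],
    [0,0,0,0.0008,0],
    [0,0,0,0.0008,0],
    [0,0,0,0.0008,0]
  ]
}}

```text
clock: 24.43
tool_pos: [449.3, 17.5, 12.4]
ee_rot: [[-0.998, 0.066, -0.0], [0.066, 0.998, 0.0], [0.0, 0.0, -1.0]]
force: [0.2, -0.3, -0.6]
finger_gap: 0.0
grasp_force: 0.0
```

```bash
python3 m2.py
```

```text
[-0.1   0.12 -0.02] [449.39699124  17.47269476  12.39983396]
241 267 381; 189.94039506529475
```

>>> {"name": "jog_arm", "arguments": {
  "motion": [
    [0,0,0,0.0004,0],
    [0,0,0,0.0008,0],
    [0,0,0,0.0008,0],
    [0,0,0,0.0008,0]
  ]
}}

```text
clock: 25.07
tool_pos: [449.4, 17.5, 11.6]
ee_rot: [[-0.998, 0.066, -0.0], [0.066, 0.998, 0.0], [0.0, 0.0, -1.0]]
force: [-0.3, -0.8, -1.0]
finger_gap: 0.2
grasp_force: 0.0
```

```bash
python3 m2.py
```

```text
[-0.02  0.02  0.04] [449.41623087  17.46977833  11.59014918]
241 267 381; 189.14044749912796
```

```bash
python3 - <<'E'
from h import *
p=capture("wrist")["image"][190:290,250:400,::-1];q=capture("scene")["image"][140:210,290:365,::-1]
a=cv2.resize(p,(780,520)[:2] if 0 else (450,300),interpolation=cv2.INTER_CUBIC);b=cv2.resize(q,(321,300),interpolation=cv2.INTER_CUBIC)
cv2.imwrite("pics/v9.png",np.hstack([a,b]))
E
```

```text
(no output)
```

View pics/v9.png

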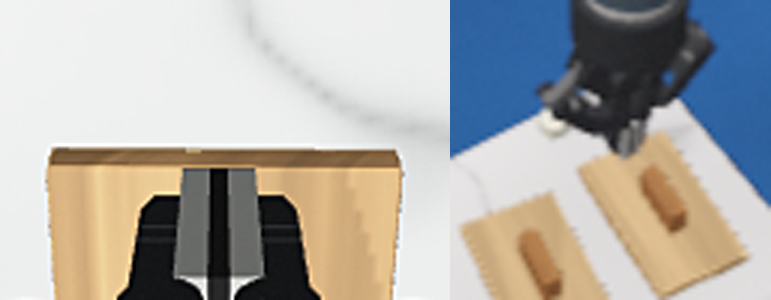

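>>> {"name": "jog_arm", "arguments": {
  "motion": [
    [0,-0.003,0,0.001,0],
    [0,-0.004,0,0.0025,0],
    [0,-0.004,0,0.004,0],
    [0,-0.004,0,0.005,0],
    [0,-0.004,0,0.005,0]
  ]
}}

```text
clock: 25.88
tool_pos: [453.1, 17.3, 6.2]
ee_rot: [[-0.998, 0.066, -0.001], [0.066, 0.998, 0.0], [0.001, 0.0, -1.0]]
force: [0.6, 0.1, -0.1]
finger_gap: -0.3
grasp_force: 0.0
```

```bash
cat > m3.py <<'E'
from h import *
f=[]
for i in range(5):
    p=capture("wrist"); f.append(ctrl.sense()["force"])
s=ctrl.sense();print(np.mean(f,0).round(2),np.round(s["tool_pos"],1),s["clock"])
v=p["image"][225:262,:,:].astype(int).sum(2)
print("L",v[:,290].tolist(),"R",v[:,365].tolist())
E
python3 m3.py
```

```text
[-0.05 -0.28 -0.11] [453.4  17.2   6.6] 26.1333
L [718, 718, 717, 717, 717, 716, 719, 716, 716, 719, 729, 765, 312, 301, 319, 315, 310, 282, 540, 584, 582, 579, 579, 579, 580, 582, 578, 581, 581, 583, 580, 584, 581, 582, 583, 583, 584] R [644, 657, 673, 678, 681, 687, 691, 692, 695, 698, 706, 738, 555, 273, 282, 295, 287, 277, 322, 529, 509, 504, 505, 504, 502, 502, 506, 502, 501, 504, 501, 503, 499, 500, 501, 499, 499]
```

>>> {"name": "jog_arm", "arguments": {
  "motion": [
    [0,0,0,0.001,0],
    [0,0,0,0.002,0],
    [0,0,0,0.003,0],
    [0,0,0,0.003,0]
  ]
}}

```text
clock: 26.47
tool_pos: [453.2, 17.2, 3.4]
ee_rot: [[-0.998, 0.066, -0.0], [0.066, 0.998, 0.0], [0.0, 0.0, -1.0]]
force: [-0.3, 0.0, 1.0]
finger_gap: -0.1
grasp_force: 0.2
```

```bash
sed -i '/^v=/,$d' m3.py; python3 m3.py
```

```text
[-0.66 -0.02  0.4 ] [453.3  17.2   3.6] 26.7167
```

>>> {"name": "jog_arm", "arguments": {
  "motion": [
    [0,0,0,0.0006,0],
    [0,0,0,0.0012,0],
    [0,0,0,0.0012,0]
  ]
}}

```text
clock: 26.97
tool_pos: [453.4, 17.2, 2.5]
ee_rot: [[-0.998, 0.066, 0.0], [0.066, 0.998, 0.0], [-0.0, 0.0, -1.0]]
force: [-0.9, -0.2, 2.2]
finger_gap: -0.1
grasp_force: 1.6
```

```bash
python3 m3.py
```

```text
[-0.95  0.05  2.94] [453.5  17.2   2.5] 27.2167
```

```bash
cat > e.py <<'E'
from h import *
p=capture("wrist");s=ctrl.sense();print(np.round(s["tool_pos"],2),np.round(s["force"],1))
v=p["image"].astype(int).sum(2);print("L",v[232:252,290].tolist(),"R",v[232:252,365].tolist())
for r in (247,248,260):
    g=cv2.cvtColor(p["image"],cv2.COLOR_RGB2HSV);c=np.where((g[r,250:400,1]>60)&(g[r,250:400,0]<25))[0]+250;print(r,c.min(),c.max())
E
python3 e.py
```

```text
[453.42  17.21   2.48] [-1.2  0.5  3.2]
L [717, 717, 720, 740, 704, 265, 268, 279, 283, 252, 546, 583, 579, 578, 577, 578, 577, 576, 578, 579] R [687, 692, 694, 706, 753, 411, 233, 268, 257, 240, 337, 505, 512, 505, 506, 507, 504, 503, 504, 503]
247 263 385
248 263 385
260 264 385
```

>>> {"name": "jog_arm", "arguments": {
  "motion": [
    [0,0,0,-0.02,0],
    [0,0,0,-0.045,0],
    [0,-0.03,0,-0.045,0],
    [0,-0.065,0,-0.045,0],
    [0,-0.093,0,-0.045,0]
  ]
}}

```text
clock: 27.68
tool_pos: [548.8, 10.9, 48.1]
ee_rot: [[-0.998, 0.066, 0.003], [0.066, 0.998, -0.0], [-0.003, -0.0, -1.0]]
force: [0.7, 0.7, -0.0]
finger_gap: 0.2
grasp_force: 0.0
```

>>> {"name": "jog_arm", "arguments": {
  "motion": [
    [0,0,0,0,0],
    [0,0,0,0.01,0],
    [0,0,0,0.025,0],
    [0,0,0,0.035,0],
    [0,0,0,0.035,0]
  ]
}}

```text
clock: 28.1
tool_pos: [542.0, 11.5, 9.2]
ee_rot: [[-0.998, 0.066, -0.007], [0.066, 0.998, 0.001], [0.007, 0.0, -1.0]]
force: [-0.6, 0.5, -0.5]
finger_gap: -0.4
grasp_force: 0.0
```

```bash
python3 m3.py
```

```text
Traceback (most recent call last):
  File "m3.py", line 4, in <module>
    p=capture("wrist"); f.append(ctrl.sense()["force"])
ValueError: 200 camera calls are used up
```

>>> {"name": "jog_arm", "arguments": {
  "motion": [
    [0,0,0,0,0],
    [0,0,0,0.001,0],
    [0,0,0,0.002,0],
    [0,0,0,0.003,0],
    [0,0,0,0.004,0]
  ]
}}

```text
clock: 28.57
tool_pos: [546.6, 11.1, 8.8]
ee_rot: [[-0.998, 0.066, 0.001], [0.066, 0.998, -0.0], [-0.001, 0.0, -1.0]]
force: [0.6, 0.3, 0.3]
finger_gap: 0.1
grasp_force: 0.0
```

>>> {"name": "jog_arm", "arguments": {
  "motion": [
    [0,0,0,0,0],
    [0,0,0,0,0],
    [0,0,0,0.0007,0],
    [0,0,0,0.0014,0],
    [0,0,0,0.0014,0]
  ]
}}

```text
clock: 28.98
tool_pos: [546.1, 11.1, 6.9]
ee_rot: [[-0.998, 0.066, -0.0], [0.066, 0.998, 0.0], [0.0, 0.0, -1.0]]
force: [0.6, 0.7, -1.2]
finger_gap: -0.4
grasp_force: 0.0
```

>>> {"name": "jog_arm", "arguments": {
  "motion": [
    [0,0,0,0.0006,0],
    [0,0,0,0.0012,0],
    [0,0,0,0.0018,0],
    [0,0,0,0.0024,0],
    [0,0,0,0.0024,0]
  ]
}}

```text
clock: 29.4
tool_pos: [546.4, 11.1, 4.6]
ee_rot: [[-0.998, 0.066, 0.0], [0.066, 0.998, 0.0], [-0.0, 0.0, -1.0]]
force: [0.5, 0.1, 1.0]
finger_gap: -0.0
grasp_force: 0.3
```

>>> {"name": "jog_arm", "arguments": {
  "motion": [
    [0,0,0,0.0006,0],
    [0,0,0,0.0012,0],
    [0,0,0,0.0012,0],
    [0,0,0,0.0012,0]
  ]
}}

```text
clock: 29.73
tool_pos: [546.5, 11.1, 3.5]
ee_rot: [[-0.998, 0.066, 0.001], [0.066, 0.998, 0.0], [-0.001, 0.0, -1.0]]
force: [0.6, -0.8, 1.0]
finger_gap: -0.4
grasp_force: 0.5
```

>>> {"name": "jog_arm", "arguments": {
  "motion": [
    [0,0,0,0.0005,0],
    [0,0,0,0.001,0],
    [0,0,0,0.001,0],
    [0,0,0,0.001,0],
    [0,0,0,0.001,0]
  ]
}}

```text
clock: 30.15
tool_pos: [546.5, 11.0, 2.8]
ee_rot: [[-0.998, 0.066, 0.001], [0.066, 0.998, -0.0], [-0.001, 0.0, -1.0]]
force: [0.3, -0.4, 5.0]
finger_gap: -0.1
grasp_force: 2.5
```

>>> {"name": "jog_arm", "arguments": {
  "motion": [
    [0,0,0,0,0],
    [0,0,0,0,0],
    [0,0,0,0,0],
    [0,0,0,0,0],
    [0,0,0,0,0]
  ]
}}

```text
clock: 30.57
tool_pos: [546.6, 11.1, 2.7]
ee_rot: [[-0.998, 0.066, 0.001], [0.066, 0.998, 0.0], [-0.001, 0.0, -1.0]]
force: [0.4, -0.5, 5.7]
finger_gap: 0.0
grasp_force: 2.7
```

>>> {"name": "jog_arm", "arguments": {
  "motion": [
    [0,0,0,-0.02,0],
    [0,0,0,-0.045,0],
    [0.5,0.025,0,-0.045,0],
    [0.5,0.047,0,-0.045,0],
    [0.5,0.047,0,-0.045,0]
  ]
}}

```text
clock: 30.98
tool_pos: [493.0, 14.9, 46.1]
ee_rot: [[-0.998, 0.066, -0.007], [0.066, 0.998, 0.001], [0.008, 0.0, -1.0]]
force: [-0.9, 0.1, -0.2]
finger_gap: 35.5
grasp_force: 0.0
```

>>> {"name": "jog_arm", "arguments": {
  "motion": [
    [0.5,0,0,0,0],
    [0.5,0,0,0,0],
    [0.5,0,0,0,0],
    [0.5,0,0,0,0],
    [0.5,0,0,0,0]
  ]
}}

```text
clock: 31.4
tool_pos: [500.0, 14.1, 47.3]
ee_rot: [[-0.998, 0.066, 0.0], [0.066, 0.998, 0.0], [-0.0, 0.0, -1.0]]
force: [0.4, 0.4, 0.3]
finger_gap: 42.8
grasp_force: 0.0
```

>>> {"name": "jog_arm", "arguments": {
  "motion": [
    [0.5,0,0,0.012,0],
    [0.5,0,0,0.024,0],
    [0.5,0,0,0.032,0],
    [0.5,0,0,0.036,0],
    [0.5,0,0,0.037,0]
  ]
}}

```text
clock: 31.82
tool_pos: [498.6, 14.3, 9.5]
ee_rot: [[-0.998, 0.066, -0.002], [0.066, 0.998, 0.0], [0.002, 0.0, -1.0]]
force: [-0.6, -0.3, 0.4]
finger_gap: 43.2
grasp_force: 0.0
```

>>> {"name": "jog_arm", "arguments": {
  "motion": [
    [0.5,0,0,0,0],
    [0.5,0,0,0,0],
    [0.5,0,0,0,0]
  ]
}}

```text
clock: 32.07
tool_pos: [499.9, 14.1, 11.0]
ee_rot: [[-0.998, 0.066, 0.001], [0.066, 0.998, -0.0], [-0.001, 0.0, -1.0]]
force: [-0.0, 0.4, -0.3]
finger_gap: 42.3
grasp_force: 0.0
```

Close on the handle.

>>> {"name": "jog_arm", "arguments": {
  "motion": [
    [0.3,0,0,0,0],
    [0.2,0,0,0,0],
    [0,0,0,0,0],
    [0,0,0,0,0],
    [0,0,0,0,0]
  ]
}}

```text
clock: 32.48
tool_pos: [499.7, 14.1, 10.7]
ee_rot: [[-0.998, 0.066, 0.001], [0.066, 0.998, -0.0], [-0.001, 0.0, -1.0]]
force: [-0.0, -0.6, 2.1]
finger_gap: 12.7
grasp_force: 61.6
```

>>> {"name": "jog_arm", "arguments": {
  "motion": [
    [0,0,0,0,0],
    [0,0,0,0,0],
    [0,0,0,0,0],
    [0,0,0,0,0],
    [0,0,0,0,0]
  ]
}}

```text
clock: 32.9
tool_pos: [499.7, 14.1, 10.6]
ee_rot: [[-0.998, 0.066, 0.001], [0.066, 0.998, -0.0], [-0.001, 0.0, -1.0]]
force: [0.2, -1.5, 4.8]
finger_gap: 12.4
grasp_force: 61.6
```

>>> {"name": "jog_arm", "arguments": {
  "motion": [
    [0,0,0,-0.005,0],
    [0,0,0,-0.015,0],
    [0,0,0,-0.03,0],
    [0,0,0,-0.05,0],
    [0,0,0,-0.065,0]
  ]
}}

```text
clock: 33.32
tool_pos: [498.9, 14.3, 76.8]
ee_rot: [[-0.998, 0.066, -0.001], [0.066, 0.998, 0.0], [0.001, 0.0, -1.0]]
force: [1.1, -0.0, -0.4]
finger_gap: 12.5
grasp_force: 61.2
```

>>> {"name": "jog_arm", "arguments": {
  "motion": [
    [0,0.003,0.02,0,-2],
    [0,0.005,0.05,0,-5],
    [0,0.008,0.08,0,-8],
    [0,0.011,0.115,0,-12],
    [0,0.014,0.15,0,-16.3]
  ]
}}

```text
clock: 33.73
tool_pos: [494.6, 165.9, 76.0]
ee_rot: [[-0.976, -0.219, -0.0], [-0.219, 0.976, 0.0], [0.0, 0.0, -1.0]]
force: [0.9, -0.4, -0.4]
finger_gap: 12.5
grasp_force: 61.2
```

>>> {"name": "jog_arm", "arguments": {
  "motion": [
    [0,-0.007,0.035,0,0],
    [0,-0.014,0.07,0,0],
    [0,-0.021,0.105,0,0],
    [0,-0.027,0.13,0,0],
    [0,-0.03,0.147,0,0]
  ]
}}

```text
clock: 34.15
tool_pos: [492.0, 317.7, 75.8]
ee_rot: [[-0.976, -0.219, -0.0], [-0.219, 0.976, 0.001], [-0.0, 0.001, -1.0]]
force: [1.3, -0.2, -1.1]
finger_gap: 12.5
grasp_force: 61.2
```

>>> {"name": "jog_arm", "arguments": {
  "motion": [
    [0,0,0,0,0],
    [0,0,0,0,0],
    [0,0,0,0.02,0],
    [0,0,0,0.04,0],
    [0,0,0,0.04,0]
  ]
}}

```text
clock: 34.57
tool_pos: [489.6, 311.8, 32.0]
ee_rot: [[-0.977, -0.215, -0.006], [-0.215, 0.977, -0.004], [0.007, -0.002, -1.0]]
force: [-1.5, -0.8, -2.3]
finger_gap: 12.3
grasp_force: 61.2
```

>>> {"name": "jog_arm", "arguments": {
  "motion": [
    [0,0,0,0,0],
    [0,0,0,0,0],
    [0,0,0,0,0],
    [0,0,0,0,0]
  ]
}}

```text
clock: 34.9
tool_pos: [493.7, 315.0, 36.8]
ee_rot: [[-0.976, -0.216, 0.002], [-0.216, 0.976, 0.001], [-0.002, 0.001, -1.0]]
force: [0.1, 0.2, -1.4]
finger_gap: 12.8
grasp_force: 61.2
```

>>> {"name": "jog_arm", "arguments": {
  "motion": [
    [0,0,0,0.01,0],
    [0,0,0,0.02,0],
    [0,0,0,0.03,0],
    [0,0,0,0.038,0],
    [0,0,0,0.042,0]
  ]
}}

```text
clock: 35.32
tool_pos: [491.0, 314.0, -8.9]
ee_rot: [[-0.976, -0.217, -0.003], [-0.217, 0.976, -0.001], [0.003, -0.001, -1.0]]
force: [-0.1, 0.0, -0.6]
finger_gap: 12.6
grasp_force: 61.2
```

>>> {"name": "jog_arm", "arguments": {
  "motion": [
    [0,0,0,0,0],
    [0,0,0,0,0],
    [0,0,0,0,0],
    [0,0,0,0,0]
  ]
}}

```text
clock: 35.65
tool_pos: [493.1, 315.1, -6.1]
ee_rot: [[-0.976, -0.217, 0.001], [-0.217, 0.976, 0.001], [-0.001, 0.0, -1.0]]
force: [0.1, 0.3, -0.7]
finger_gap: 12.7
grasp_force: 61.2
```

>>> {"name": "jog_arm", "arguments": {
  "motion": [
    [0,0,0,0.0015,0],
    [0,0,0,0.003,0],
    [0,0,0,0.005,0],
    [0,0,0,0.005,0],
    [0,0,0,0.005,0]
  ]
}}

```text
clock: 36.07
tool_pos: [492.4, 314.7, -11.8]
ee_rot: [[-0.976, -0.217, -0.0], [-0.217, 0.976, -0.0], [0.0, -0.0, -1.0]]
force: [0.6, -0.2, -0.7]
finger_gap: 12.5
grasp_force: 61.2
```

>>> {"name": "jog_arm", "arguments": {
  "motion": [
    [0,0,0,0.0005,0],
    [0,0,0,0.001,0],
    [0,0,0,0.001,0],
    [0,0,0,0.001,0]
  ]
}}

```text
clock: 36.4
tool_pos: [492.6, 314.8, -12.6]
ee_rot: [[-0.976, -0.217, 0.0], [-0.217, 0.976, 0.0], [-0.0, 0.0, -1.0]]
force: [0.1, -0.0, -1.2]
finger_gap: 12.4
grasp_force: 61.2
```

>>> {"name": "jog_arm", "arguments": {
  "motion": [
    [0,0,0,0.0005,0],
    [0,0,0,0.001,0],
    [0,0,0,0.001,0],
    [0,0,0,0.001,0]
  ]
}}

```text
clock: 36.73
tool_pos: [492.7, 314.9, -13.0]
ee_rot: [[-0.976, -0.217, 0.0], [-0.217, 0.976, 0.0], [-0.001, 0.0, -1.0]]
force: [-2.1, -0.9, 4.6]
finger_gap: 12.7
grasp_force: 62.0
```

>>> {"name": "jog_arm", "arguments": {
  "motion": [
    [0,0,0,0.0004,0],
    [0,0,0,0.0008,0],
    [0,0,0,0.0008,0],
    [0,0,0,0.0008,0]
  ]
}}

```text
clock: 37.07
tool_pos: [492.7, 314.9, -13.0]
ee_rot: [[-0.976, -0.217, 0.001], [-0.217, 0.976, 0.0], [-0.001, 0.0, -1.0]]
force: [-3.1, -1.3, 10.9]
finger_gap: 12.6
grasp_force: 63.0
```

>>> {"name": "jog_arm", "arguments": {
  "motion": [
    [0,0,0,-0.001,0],
    [0.3,0,0,-0.001,0],
    [0.5,0,0,-0.001,0],
    [0.5,0,0,-0.001,0],
    [0.5,0,0,-0.001,0]
  ]
}}

```text
clock: 37.48
tool_pos: [492.6, 314.8, -13.7]
ee_rot: [[-0.976, -0.217, -0.0], [-0.217, 0.976, -0.0], [0.0, -0.0, -1.0]]
force: [-0.1, -0.3, -1.0]
finger_gap: 42.7
grasp_force: 0.0
```

>>> {"name": "jog_arm", "arguments": {
  "motion": [
    [0.5,0,0,0,0],
    [0.5,0,0,0,0],
    [0.5,0,0,-0.005,0],
    [0.5,0,0,-0.015,0],
    [0.5,0,0,-0.03,0]
  ]
}}

```text
clock: 37.9
tool_pos: [491.5, 314.2, 16.4]
ee_rot: [[-0.976, -0.217, -0.002], [-0.217, 0.976, -0.001], [0.002, -0.001, -1.0]]
force: [-0.4, 0.7, 0.2]
finger_gap: 42.7
grasp_force: 0.0
```

>>> {"name": "jog_arm", "arguments": {
  "motion": [
    [0.5,0,0,-0.03,0],
    [0.5,0,0,-0.06,0],
    [0.5,0,0,-0.09,0],
    [0.5,0,0,-0.1,0],
    [0.5,0,0,-0.1,0]
  ]
}}

```text
clock: 38.32
tool_pos: [495.4, 316.2, 121.0]
ee_rot: [[-0.976, -0.217, 0.007], [-0.217, 0.976, 0.004], [-0.008, 0.002, -1.0]]
force: [0.3, 0.6, -1.0]
finger_gap: 42.6
grasp_force: 0.0
```

>>> {"name": "jog_arm", "arguments": {
  "motion": [
    [0.5,0,0,0,0],
    [0.5,0,0,0,0],
    [0.5,0,0,0,0],
    [0.5,0,0,0,0],
    [0.5,0,0,0,0]
  ]
}}

```text
clock: 38.73
tool_pos: [491.7, 314.3, 115.2]
ee_rot: [[-0.976, -0.217, -0.002], [-0.217, 0.976, -0.001], [0.003, -0.001, -1.0]]
force: [-0.0, 0.5, -0.5]
finger_gap: 42.6
grasp_force: 0.0
```

```bash
python3 -c "
from cell import ctrl
print(ctrl.sense()['force']); print(ctrl.job_done())"
```

```text
[-0.04904305  0.47205606 -0.47016836]
the job is handed in; nothing more can be done
None
```

The lid nearest the tray (`lid_b`) tipped both ways, so I laid it in the tray, released it and handed the job in at about 39 s; the camera calls had run out, so its final placing was judged by force and position readings alone, and no verdict came back.

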